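Spin washed tomatoes in a pump salad spinner

ROBOT

A 6-joint arm with a two-finger parallel gripper is mounted at the origin on a cart in front of the work surface, level with it; the furniture and walls round the work are solid. World frame = base frame: x ahead of the robot, y to its left, z up, the work surface at z = 0. Lengths are in m, angles in degrees, forces in N, time in s.
With the tool pointing down it reaches from about 0.375 to 0.975 m from the base axis. Payload 3.8 kg.
Tool frame: the origin (TCP) lies between the finger pads; the fingertips stand 8 mm ahead of it and the grasp point (between the pads) lies 11 mm behind it; z points along the fingers, y is the line along which they close (so a half turn about z gives the same grasp; the last joint's range is limited). The gripper opens to 85 mm and grips with 20 to 120 N. Pads are 22 mm wide; open, the fingers measure 114 mm over their backs; the gripper's body (76 mm by 85 mm) begins 54 mm behind the grasp point. The pads swing forward as they close: fully open they stand 13 mm farther back than shut.
Start: joints at [-69.437, 15.12, 91.902, -0, 72.978, -2.114], TCP at [0.26, -0.623, 0.239] pointing down, gripper open.
Joint ranges: [-150.88, 150.88], [-54.13, 125.18], [17.81, 147.31], [-75.09, 255.09], [0, 152.58], [-146.25, 146.25]. Speed limits (degrees/s): [147.25, 147.25, 180, 180, 180, 180].

INTERFACE

Orientations are given as [roll, pitch, yaw] about the fixed x, y, z axes, in that order (R = Rz(yaw) Ry(pitch) Rx(roll)).
In Python, from workcell import sensors, vision, close_job gives the robot as it stands. The module is installed in compiled form; this text tells all that it offers.
- The arm moves only by the shell command python3 -m jog 'ROWS' [FORCE]. ROWS is JSON, a list of rows, each a list of 5 numbers: the shift along the tool's x, y, z in m, then the turn about the tool's z in degrees, then the finger opening in m, from 0 to 0.0854. In form: [[tx, ty, tz, roll, fingers], ...]. A call has 1 to 10 rows; each row is the pose to reach, as a shift and turn from the pose commanded when the call began, along the tool's axes at that moment; what a row does not reach only later rows make up. A row lasts 1/10 s, in which the tool goes at most 50 mm and 8.59 degrees, less where a joint would pass 70% of its speed; a pose out of reach is approached as far as the arm can. A call with a gripper value outside its range is refused whole. The fingers move at their own pace and stop on an object; FORCE is the grip in N (left out, the last holds). Time passes only in rows, so rows that repeat a pose let the fingers close. It gives the time, the measured TCP pose, the force, the opening and the grip force at its end, in the units of the state.
- sensors.observe(): the state, without advancing time (a new reading comes with each control period).
- vision.grab_frame(name): name is "scene" or "top" or "wrist"; returns a dict with "pixels" (400x640x3 uint8, red, green, blue), "K" (3x3 intrinsics, pixels), "world_to_cam" (4x4, takes a point from world to camera coordinates). Camera axes: x right, y down, z forward; pixel columns grow to the right and rows downward; lengths in m; the calibration is good to about 2 mm. A picture is of the moment at which its call begins. There is no depth.
- close_job(): hands the job in; it is judged then, once.
Trained networks look in a picture, given as the dict that the camera call returned (one of the last four; its "shot" number tells which), for a name from the list of things; names that differ only in an ending like _2 or _b are one class to them, and where a whole thing is asked for, a point or a joint stands for the part that bears it (a point fixed in the world has none). Each returns a list of dicts, best first, with "confidence" (0 to 1); they miss things now and then, are a little off and sometimes report something else, mostly with a low value. They report only what shows in the picture. A call takes as long as a camera call.
- vision.spot_in(query, picture): "xy" ([column, row] as shares, 0 to 1, of the picture: columns of its width, rows of its height, amid what is visible of it).
- vision.pinpoint(query, picture): "xy" ([column, row] as shares, 0 to 1, of the picture: columns of its width, rows of its height: a listed point, or the origin of a listed thing).
The state is a dict: "t": time; "joint_positions": joint angles; "joint_velocities": joint speeds; "effort": joint torques, N m; "tcp_pos": TCP position; "eef_rot": TCP orientation; "force": force on the tool from outside, world axes, zero at the start; "ft_torque": the same for the moment, N m; "opening": finger opening in m; "finger_force": force on a finger pad.
Only numpy, scipy, OpenCV 4.12 (cv2) and the standard library are available. Lean on these libraries where they do the work, as an engineer would, in place of code of your own. Each camera call takes 0.05 s, during which the arm holds its last target. There are 200 camera calls.

TASK

Spin the washed tomatoes dry: with closed fingers press down the outer end of the green lock tab so that the pump knob springs up, then give the knob at least three brisk full pumps, letting it come right back up each time, so that the basket is whirling. While it is still turning, press the red brake button and keep it down until the basket stands still, then let go; do not touch the brake before the pumping is finished. Only press: nothing is to be pinched, lifted or shoved about, and the jar, shaker, mill and timer beside the spinner stay as they are.

Things in the scene. Friction and masses are not known exactly. Their poses are not given: they have to be found in the camera images.
- spinner: Salad spinner standing loose on a non-slip foot: clear round bowl and lid, white rim 214 mm across, lid top 126 mm above the worktop, about 1.8 kg. Origin: centre of its underside; z up. On the lid: black pump knob at the centre, green lock tab on the +y side, red brake button on the -y side of its own frame. A green basket of red tomatoes turns inside.
- knob_top (a point): Centre of the flat top of the black pump knob (top 47 mm across, rim 60 mm across), on the spinner's axis; moves with the knob: 147 mm above the worktop while locked down, 169 mm when sprung up.
- knob (a joint): Height of the pump knob in m: 0 locked down (start), 0.022 sprung fully up, -0.003 bottom of the stroke. Spring 2.5 N (up) to 6 N (down); back up in about 0.3 s. Pressing it down drives the basket one way, 120 rad per m of stroke after up to 9 mm free play. The push grows with speed (12 N at 0.03 m/s, 30 N at 0.1 m/s; 0.05 m/s is brisk enough).
- tab_end (a point): Point to press on the green lock tab: ribbed top face near its outer end, 71 mm from the spinner's axis on its +y side, 148 mm above the worktop (the very end 151). The tab is 22 mm wide, 44 mm long along the spinner's y, rising outward by 0.28 rad, hinged beside the knob; its hook holds the knob's rim down.
- lock (a joint): Lock tab angle in rad: 0 holding the knob, 0.26 outer end fully down (tab level, about 11 mm down at the press point); the knob is freed at about 0.13. Takes 2 to 3 N and stays where it is left.
- brake_top (a point): Centre of the flat top of the round red brake button, 28 mm across, 66 mm from the spinner's axis on its -y side, 142 mm above the worktop when released.
- brake (a joint): Brake button travel in m: 0 released, its pad meets the basket's drum at about 0.0033 (2.3 N) and then brakes the harder it is pressed; springs back when let go. 5 to 8 N stop the basket within a second or so.
- basket (a joint): Angle of the turning basket in rad, growing as the knob is pumped (counter-clockwise from above) and without limit; its rate is the basket's speed. After brisk pumping (mean 0.1 m/s) it coasts for more than 10 s, after slow pumping (0.03 m/s) for about 6 s.
- honey_jar: Jar with red cap, 66 x 66 x 85 mm, standing near the spinner; origin at the centre of its underside. Leave alone.
- salt_shaker: Salt shaker, 44 mm across, 90 mm high; origin at the centre of its underside. Leave alone.
- kitchen_timer: Round cream kitchen timer, 64 mm across, 58 mm high; origin at the centre of its underside. Leave alone.
- pepper_mill: Dark wooden pepper mill, 58 mm across, 150 mm high; origin at the centre of its underside. Leave alone.

How it is judged:
By the outcome, as a careful person would: the job done as asked, in the order asked, and still so for the second after the job is handed in, with the robot touching nothing.
It also fails if it takes over 48 s, if anything falls off the work surface, if the arm or the gripper's body presses on something with over 40 N, if the wrist force passes 120 N, or if a joint passes its speed limit or range.

## Working session

There is one attempt and no reset: what is moved stays moved. The work goes in short steps, Python scripts to look and compute and a shell command to move; the robot and the scene stay as the last step left them, time stands still between calls to the robot, and variables do not carry over. Pictures are saved under pics/ and viewed, at most 10 in all, crops included, and the job is handed in when it is done.

```bash
mkdir -p pics; cat > h.py <<'E'
import numpy as np, cv2
from workcell import sensors, vision
def ray(p,xy):
    K=np.array(p["K"]);T=np.array(p["world_to_cam"]);h,w=p["pixels"].shape[:2]
    d=np.linalg.inv(K)@[xy[0]*w,xy[1]*h,1]; R=T[:3,:3]
    return -R.T@T[:3,3], R.T@d
def atz(p,xy,z):
    o,d=ray(p,xy); return o+d*(z-o[2])/d[2]
def save(p,n): cv2.imwrite(f"pics/{n}.png",p["pixels"][:,:,::-1])
E
python3 - <<'E'
from h import *
Z=dict(knob_top=.147,tab_end=.148,brake_top=.142,spinner=0,pepper_mill=0,honey_jar=0,salt_shaker=0,kitchen_timer=0)
for n in ["top","scene"]:
    p=vision.grab_frame(n); save(p,n+"0")
    for q,z in Z.items():
        r=vision.pinpoint(q,p)
        print(n,q,[(np.round(a["xy"],3).tolist(),round(a["confidence"],2),atz(p,a["xy"],z).round(4).tolist()) for a in r[:2]])
s=sensors.observe();print(s["t"],s["tcp_pos"],s["eef_rot"],s["force"],s["opening"])
E
```

```text
top knob_top [([0.446, 0.435], 0.64, [0.5849, 0.0586, 0.147])]
top tab_end [([0.412, 0.376], 0.62, [0.6367, 0.1055, 0.148])]
top brake_top [([0.48, 0.505], 0.68, [0.5261, 0.0129, 0.142]), ([0.451, 0.44], 0.43, [0.5818, 0.0525, 0.142])]
top spinner [([0.455, 0.471], 0.98, [0.5835, 0.055, 0.0]), ([0.444, 0.44], 0.41, [0.6152, 0.0729, 0.0])]
top pepper_mill [([0.664, 0.629], 0.55, [0.4278, -0.2697, 0.0])]
top honey_jar [([0.337, 0.626], 0.62, [0.4319, 0.2355, 0.0])]
top salt_shaker [([0.336, 0.405], 0.73, [0.65, 0.2454, 0.0])]
top kitchen_timer [([0.326, 0.538], 0.58, [0.5166, 0.2559, 0.0])]
scene knob_top [([0.547, 0.517], 0.96, [0.5795, 0.0536, 0.147])]
scene tab_end [([0.583, 0.55], 0.53, [0.6328, 0.0939, 0.148]), ([0.602, 0.426], 0.46, [0.509, 0.1809, 0.148])]
scene brake_top [([0.514, 0.483], 0.46, [0.5217, 0.0157, 0.142])]
scene spinner [([0.54, 0.58], 0.62, [0.5856, 0.0492, 0.0])]
scene pepper_mill [([0.347, 0.54], 0.92, [0.4218, -0.276, 0.0])]
scene honey_jar [([0.606, 0.424], 0.69, [0.4323, 0.2461, 0.0])]
scene salt_shaker [([0.655, 0.574], 0.84, [0.6475, 0.2508, 0.0])]
scene kitchen_timer [([0.626, 0.486], 0.76, [0.5242, 0.2472, 0.0])]
0.9 [ 0.26024468 -0.62282236  0.23931257] [1.79997438e+02 1.69614082e-03 2.26781113e+01] [0.78817723 0.25075083 0.01573683] 0.08521036922424434
```

View pics/top0.png

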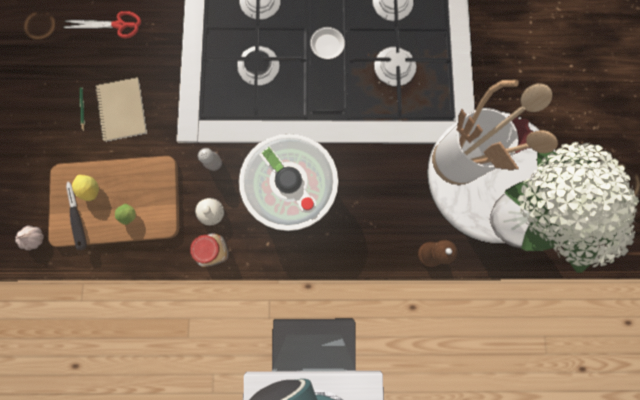

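View pics/scene0.png

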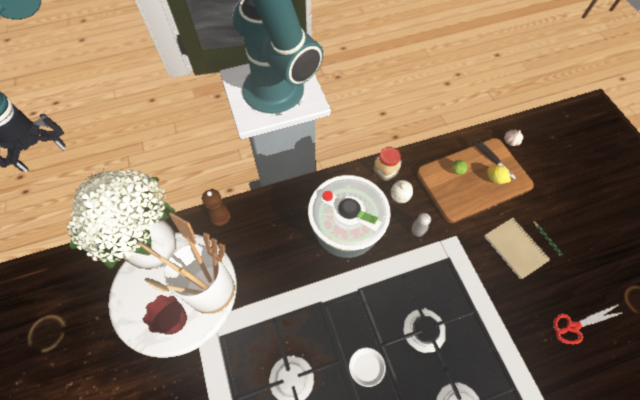

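```bash
python3 - <<'E'
from h import *
for n in ["top","scene"]:
    p=vision.grab_frame(n); im=p["pixels"].astype(int); r,g,b=im[...,0],im[...,1],im[...,2]
    x0,x1,y0,y1=(235,340,130,232) if n=="top" else (305,393,172,258)
    def cen(m,z,nm):
        m=m.copy(); k=np.zeros_like(m); k[y0:y1,x0:x1]=1; m=(m&k).astype(np.uint8)
        c,l,st,ce=cv2.connectedComponentsWithStats(m); i=1+np.argmax(st[1:,4])
        uv=ce[i]+.5; print(n,nm,st[i],uv.round(1),atz(p,[uv[0]/640,uv[1]/400],z).round(4))
    cen((r>170)&(g<70)&(b<70),.142,"brake")
    cen((g>r+50)&(g>b+50),.140,"tab")
    cen((r<75)&(g<75)&(b<75)&(abs(r-g)<15),.143,"knob")
    w=(r>190)&(g>190)&(b>185)
    if n=="top": cen(cv2.morphologyEx(w.astype(np.uint8),cv2.MORPH_OPEN,np.ones((2,2)))>0,.12,"rim")
    cv2.imwrite(f"pics/c_{n}.png",cv2.resize(p["pixels"][y0:y1,x0:x1,::-1],None,fx=5,fy=5,interpolation=cv2.INTER_CUBIC))
E
python3 -c "
import cv2,numpy as np
a=cv2.imread('pics/c_top.png');b=cv2.imread('pics/c_scene.png');h=max(a.shape[0],b.shape[0])
f=lambda i:cv2.copyMakeBorder(i,0,h-i.shape[0],0,0,cv2.BORDER_CONSTANT)
c=np.hstack([f(a),f(b)]);cv2.imwrite('pics/c.png',cv2.resize(c,None,fx=.8,fy=.8))"
```

```text
Traceback (most recent call last):
ValueError: attempt to get argmax of an empty sequence
[ WARN:0@0.012] global loadsave.cpp:275 findDecoder imread_('pics/c_top.png'): can't open/read file: check file path/integrity
[ WARN:0@0.012] global loadsave.cpp:275 findDecoder imread_('pics/c_scene.png'): can't open/read file: check file path/integrity
Traceback (most recent call last):
AttributeError: 'NoneType' object has no attribute 'shape'
```

```bash
python3 - <<'E'
from h import *
C=[]
for n in ["top","scene"]:
    p=vision.grab_frame(n); im=p["pixels"].astype(int); r,g,b=im[...,0],im[...,1],im[...,2]
    x0,x1,y0,y1=(235,340,130,232) if n=="top" else (305,393,172,258)
    def cen(m,z,nm):
        k=np.zeros_like(m); k[y0:y1,x0:x1]=True; m=(m&k).astype(np.uint8)
        c,l,st,ce=cv2.connectedComponentsWithStats(m)
        if c<2: return print(n,nm,"none")
        i=1+np.argmax(st[1:,4])
        uv=ce[i]+.5; print(n,nm,st[i],uv.round(1),atz(p,[uv[0]/640,uv[1]/400],z).round(4))
    cen((r>150)&(r>g+100)&(r>b+100),.140,"brake")
    cen((g>r+25)&(g>b+45),.140,"tab")
    cen((r<90)&(g<90)&(b<90),.143,"knob")
    c=p["pixels"][y0:y1,x0:x1,::-1]; C.append(cv2.copyMakeBorder(c,0,104-c.shape[0],0,0,cv2.BORDER_CONSTANT))
cv2.imwrite("pics/c.png",cv2.resize(np.hstack(C),None,fx=4,fy=4,interpolation=cv2.INTER_CUBIC))
E
```

```text
top brake [302 198  11  11 102] [307.5 203.5] [0.5233 0.0127 0.14  ]
top tab [263 148  20  23 192] [272.9 160. ] [0.6175 0.0868 0.14  ]
top knob [ 235  143  105   89 1977] [284.  198.7] [0.5329 0.0619 0.143 ]
scene brake [323 191  10  10  76] [328.1 195.9] [0.5279 0.0118 0.14  ]
scene tab [357 211  21  13 135] [367.7 217.4] [0.6184 0.0866 0.14  ]
scene knob [ 305  172   88   86 2090] [345.3 218.3] [0.6037 0.0312 0.143 ]
```

View pics/c.png

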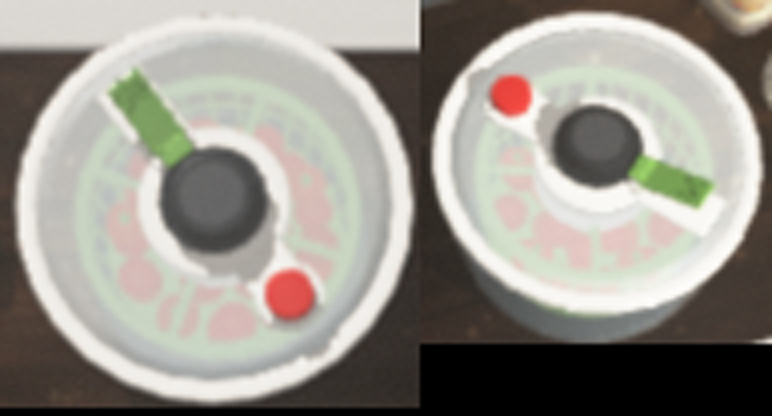

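```bash
python3 -m jog '[[0.024,-0.04,-0.005,-3,0],[0.047,-0.08,-0.01,-6,0],[0.071,-0.12,-0.02,-9,0],[0.095,-0.158,-0.02,-12,0],[0.12,-0.2,-0.02,-14,0],[0.142,-0.236,-0.02,-16,0],[0.17,-0.275,-0.02,-16,0],[0.2,-0.31,-0.02,-16,0],[0.23,-0.34,-0.02,-16,0],[0.26,-0.365,-0.02,-16,0]]' 40
python3 -c "
from h import *
s=sensors.observe();print(s['t'],s['tcp_pos'],s['eef_rot'],s['force'],s['opening'])"
```

```text
t: 2.05
tcp_pos: [0.3594, -0.1839, 0.2597]
eef_rot: [179.9, -0.0, 38.7]
force: [0.4, 0.3, -0.7]
opening: -0.0005
finger_force: 0.0
2.05 [ 0.35944674 -0.1839202   0.25968816] [ 1.79930403e+02 -3.54680194e-02  3.86688515e+01] [ 0.3863708   0.32484936 -0.69327259] -0.0005260071632570724
```

```bash
python3 -m jog '[[0.045,-0.006,0,0,0],[0.09,-0.012,0,0,0],[0.135,-0.018,0,0,0],[0.18,-0.024,0,0,0],[0.225,-0.03,0.01,0,0],[0.27,-0.036,0.02,0,0],[0.31,-0.04,0.04,0,0],[0.35,-0.045,0.06,0,0],[0.385,-0.05,0.075,0,0],[0.389,-0.05,0.08,0,0]]'
python3 - <<'E'
from h import *
s=sensors.observe();t=s['tcp_pos'];print(s['t'],t,s['eef_rot'],s['force'])
c,si=np.cos(np.radians(s['eef_rot'][2])),np.sin(np.radians(s['eef_rot'][2]))
for n,q in dict(tab=(.6323,.0981),knob=(.577,.0536),brake=(.5256,.0122)).items():
    d=np.array(q)-t[:2]; print(n,d[0]*c+d[1]*si,d[0]*si-d[1]*c)
p=vision.grab_frame("wrist");save(p,"w")
p=vision.grab_frame("scene");cv2.imwrite("pics/s2.png",cv2.resize(p["pixels"][120:270,260:450,::-1],None,fx=4,fy=4,interpolation=cv2.INTER_CUBIC))
E
```

```text
t: 3.05
tcp_pos: [0.6328, 0.0992, 0.1767]
eef_rot: [-179.9, 0.1, 38.8]
force: [-0.3, -1.0, -0.9]
opening: -0.0001
finger_force: 0.0
3.05 [0.63283421 0.09924779 0.17668369] [-1.79893086e+02  6.74154829e-02  3.88337826e+01] [-0.32831249 -1.02705633 -0.9043938 ]
tab -0.0011358674938186937 0.0005591065253547085
knob -0.07211713152646967 0.000546603442103541
brake -0.13811652294220922 0.0005648449334639399
```

View pics/s2.png

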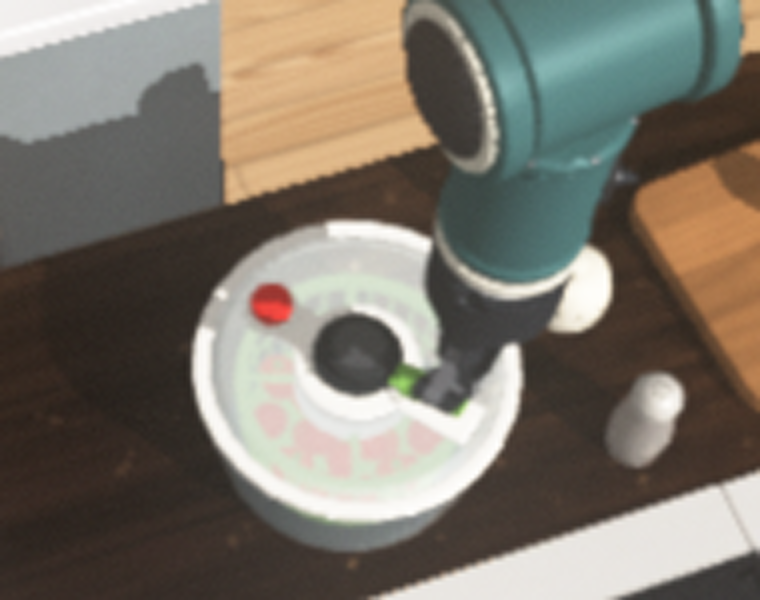

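View pics/w.png

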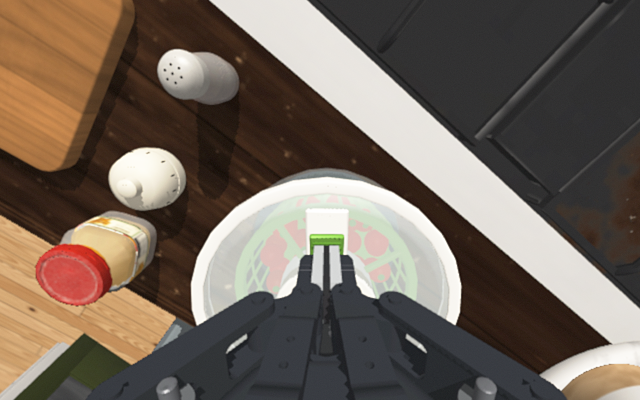

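```bash
python3 -m jog '[[-0.001,0,0.005,0,0],[-0.001,0,0.01,0,0],[-0.001,0,0.014,0,0],[-0.001,0,0.018,0,0],[-0.001,0,0.021,0,0],[-0.001,0,0.023,0,0],[-0.001,0,0.025,0,0],[-0.001,0,0.027,0,0],[-0.001,0,0.028,0,0],[-0.001,0,0.029,0,0]]'
```

```text
t: 4.15
tcp_pos: [0.6312, 0.0957, 0.1503]
eef_rot: [180.0, -0.0, 38.7]
force: [0.9, 1.1, 2.8]
opening: 0.0001
finger_force: 1.2
```

```bash
python3 -m jog '[[0,0,0.001,0,0],[0,0,0.002,0,0],[0,0,0.003,0,0],[0,0,0.003,0,0]]'; python3 -m jog '[[0,0,-0.01,0,0],[0,0,-0.03,0,0],[0,0,-0.05,0,0],[-0.02,0,-0.06,0,0],[-0.05,0,-0.06,0,0],[-0.071,0,-0.06,0,0],[-0.071,0,-0.06,0,0]]'
python3 - <<'E'
from h import *
s=sensors.observe();t=s['tcp_pos'];print(s['t'],t,s['eef_rot'],s['force'])
c,si=np.cos(np.radians(s['eef_rot'][2])),np.sin(np.radians(s['eef_rot'][2]))
d=np.array((.577,.0536))-t[:2]; print(d[0]*c+d[1]*si,d[0]*si-d[1]*c)
p=vision.grab_frame("scene")
r=vision.pinpoint("knob_top",p);print([(a['xy'],a['confidence'],atz(p,a['xy'],.147),atz(p,a['xy'],.169)) for a in r[:2]])
cv2.imwrite("pics/s3.png",cv2.resize(p["pixels"][120:270,260:450,::-1],None,fx=4,fy=4,interpolation=cv2.INTER_CUBIC))
E
```

```text
t: 4.55
tcp_pos: [0.6309, 0.0957, 0.1469]
eef_rot: [-180.0, 0.0, 38.7]
force: [1.1, 0.5, 1.4]
opening: 0.0001
finger_force: 0.8
t: 5.25
tcp_pos: [0.5731, 0.0499, 0.2071]
eef_rot: [-179.9, 0.2, 38.6]
force: [0.3, -0.2, -0.9]
opening: -0.0003
finger_force: 0.0
5.25 [0.57310997 0.04989892 0.20714484] [-1.79941312e+02  1.56184357e-01  3.85982746e+01] [ 0.29026815 -0.24061489 -0.93145816]
0.005349156293503349 -0.00046572040863525864
[([0.5489, 0.5102], 0.62, array([0.57286061, 0.0588935 , 0.147     ]), array([0.58267502, 0.05338813, 0.169     ]))]
```

View pics/s3.png

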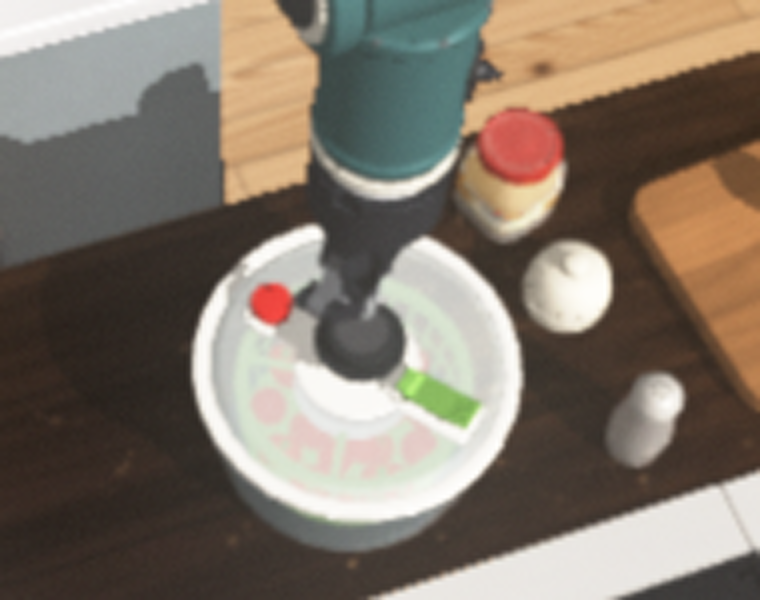

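```bash
python3 -m jog '[[0.003,0,0.01,0,0],[0.005,0,0.02,0,0],[0.005,0,0.027,0,0],[0.005,0,0.035,0,0],[0.005,0,0.043,0,0],[0.005,0,0.051,0,0],[0.005,0,0.057,0,0],[0.005,0,0.057,0,0]]'
```

```text
t: 6.15
tcp_pos: [0.5799, 0.055, 0.152]
eef_rot: [-180.0, -0.0, 38.7]
force: [-4.7, 0.1, 11.6]
opening: 0.0001
finger_force: 5.9
```

```bash
python3 -m jog '[[0,0,-0.012,0,0],[0,0,-0.024,0,0],[-0.003,0,-0.033,0,0],[-0.003,0,-0.033,0,0],[-0.003,0,-0.033,0,0],[-0.003,0,-0.026,0,0],[-0.003,0,-0.017,0,0],[-0.003,0,-0.008,0,0],[-0.003,0,0.001,0,0],[-0.003,0,0.001,0,0]]'
python3 -m jog '[[0,0,-0.012,0,0],[0,0,-0.024,0,0],[0,0,-0.033,0,0],[0,0,-0.033,0,0],[0,0,-0.033,0,0],[0,0,-0.026,0,0],[0,0,-0.017,0,0],[0,0,-0.008,0,0],[0,0,0.001,0,0],[0,0,0.001,0,0]]'
python3 -m jog '[[0,0,-0.012,0,0],[0,0,-0.024,0,0],[0,0,-0.034,0,0],[0,0,-0.034,0,0],[0,0,-0.034,0,0],[0,0,-0.026,0,0],[0,0,-0.017,0,0],[0,0,-0.008,0,0],[0,0,0,0,0],[0,0,0,0,0]]'
python3 -m jog '[[0,0,-0.012,0,0],[0,0,-0.024,0,0],[0,0,-0.034,0,0],[0,0,-0.034,0,0],[0,0,-0.034,0,0],[0,0,-0.026,0,0],[0,0,-0.017,0,0],[0,0,-0.008,0,0],[0,0,0,0,0],[0,0,0,0,0]]'
python3 -m jog '[[0,0,-0.012,0,0],[0,0,-0.024,0,0],[0,0,-0.036,0,0],[0,0,-0.045,0,0],[0,0,-0.055,0,0],[-0.03,0,-0.055,0,0],[-0.055,0,-0.055,0,0],[-0.066,0,-0.05,0,0],[-0.066,0,-0.04,0,0],[-0.066,0,-0.03,0,0]]'
python3 - <<'E'
from h import *
s=sensors.observe();t=s['tcp_pos'];print(s['t'],t)
c,si=np.cos(np.radians(s['eef_rot'][2])),np.sin(np.radians(s['eef_rot'][2]))
d=np.array((.5256,.0122))-t[:2]; print(d[0]*c+d[1]*si,d[0]*si-d[1]*c)
A=vision.grab_frame("scene");q=[a['pixels'][172:258,305:393].astype(int) for a in (A,vision.grab_frame("scene"),vision.grab_frame("scene"))]
print([np.abs(q[0]-x).mean() for x in q[1:]])
cv2.imwrite("pics/s4.png",cv2.resize(A["pixels"][120:270,260:450,::-1],None,fx=4,fy=4,interpolation=cv2.INTER_CUBIC))
E
```

```text
t: 7.15
tcp_pos: [0.5781, 0.0526, 0.1519]
eef_rot: [179.9, -0.1, 38.7]
force: [-6.0, -1.5, 19.0]
opening: 0.0
finger_force: 9.2
t: 8.15
tcp_pos: [0.578, 0.0526, 0.1518]
eef_rot: [180.0, -0.1, 38.7]
force: [-8.2, -1.4, 21.9]
opening: -0.0
finger_force: 11.6
t: 9.15
tcp_pos: [0.578, 0.0526, 0.1518]
eef_rot: [179.9, -0.1, 38.7]
force: [-8.4, -0.9, 23.3]
opening: -0.0001
finger_force: 11.6
t: 10.15
tcp_pos: [0.578, 0.0526, 0.1518]
eef_rot: [179.9, -0.1, 38.7]
force: [-7.9, -0.4, 23.6]
opening: 0.0002
finger_force: 11.7
t: 11.15
tcp_pos: [0.5261, 0.0115, 0.1776]
eef_rot: [180.0, -0.1, 38.6]
force: [-0.0, -0.4, -0.6]
opening: -0.0
finger_force: 0.0
11.15 [0.52608082 0.01153697 0.17759876]
3.851792473440912e-05 -0.0008181103283043888
[np.float64(1.4199260042283297), np.float64(1.4759513742071881)]
```

View pics/s4.png

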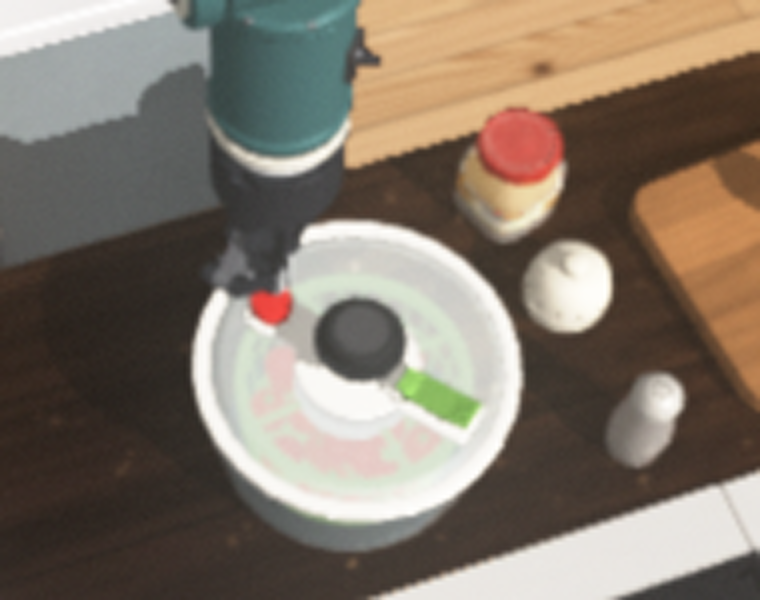

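```bash
python3 -m jog '[[0,0,0.01,0,0],[0,0,0.02,0,0],[0,0,0.026,0,0],[0,0,0.03,0,0],[0,0,0.032,0,0],[0,0,0.034,0,0],[0,0,0.036,0,0]]'
```

```text
t: 12.0
tcp_pos: [0.5259, 0.0112, 0.146]
eef_rot: [180.0, 0.0, 38.7]
force: [-13.3, 0.0, 30.6]
opening: -0.0002
finger_force: 15.1
```

```bash
python3 -m jog '[[0,0,-0.001,0,0],[0,0,-0.0015,0,0],[0,0,-0.0015,0,0],[0,0,-0.0015,0,0]]'
```

```text
t: 12.4
tcp_pos: [0.5256, 0.0114, 0.1463]
eef_rot: [-180.0, 0.0, 38.7]
force: [-7.1, -0.7, 13.3]
opening: -0.0001
finger_force: 7.0
```

```bash
python3 -m jog '[[0,0,0,0,0],[0,0,0,0,0],[0,0,0,0,0],[0,0,0,0,0],[0,0,0,0,0],[0,0,0,0,0],[0,0,0,0,0],[0,0,0,0,0],[0,0,0,0,0],[0,0,0,0,0]]'
python3 -m jog '[[0,0,0,0,0],[0,0,0,0,0],[0,0,0,0,0],[0,0,0,0,0],[0,0,0,0,0],[0,0,0,0,0],[0,0,0,0,0],[0,0,0,0,0],[0,0,0,0,0],[0,0,0,0,0]]'
python3 - <<'E'
from h import *
f=[vision.grab_frame("scene")['pixels'][210:258,305:393].astype(int) for _ in range(6)]
print([np.abs(f[0]-x).mean().round(3) for x in f[1:]])
E
```

```text
t: 13.4
tcp_pos: [0.5256, 0.0114, 0.1463]
eef_rot: [-180.0, 0.0, 38.7]
force: [-7.9, -0.1, 14.3]
opening: 0.0004
finger_force: 7.0
t: 14.4
tcp_pos: [0.5256, 0.0114, 0.1463]
eef_rot: [-180.0, -0.0, 38.7]
force: [-7.0, -0.2, 14.5]
opening: -0.0003
finger_force: 7.0
[np.float64(0.806), np.float64(0.783), np.float64(0.797), np.float64(0.798), np.float64(0.794)]
```

```bash
python3 -m jog '[[0,0,-0.005,0,0],[0,0,-0.02,0,0],[0,0,-0.05,0,0],[-0.02,0,-0.09,0,0],[-0.05,0,-0.11,0,0],[-0.08,0,-0.11,0,0],[-0.08,0,-0.11,0,0],[-0.08,0,-0.11,0,0]]'
python3 - <<'E'
from h import *
P=[vision.grab_frame("top") for _ in range(5)]
f=[p['pixels'][140:230,240:338].astype(int) for p in P]
print([np.abs(f[0]-x).mean().round(3) for x in f[1:]])
p=vision.grab_frame("scene")
for q,z in dict(brake_top=.142,knob_top=.169,spinner=0,honey_jar=0,salt_shaker=0,kitchen_timer=0,pepper_mill=0).items():
    r=vision.pinpoint(q,p);print(q,[atz(p,a["xy"],z).round(3) for a in r[:1]])
cv2.imwrite("pics/s5.png",cv2.resize(p["pixels"][120:270,260:450,::-1],None,fx=4,fy=4,interpolation=cv2.INTER_CUBIC))
s=sensors.observe();print(s['t'],s['tcp_pos'],s['force'])
E
```

```text
t: 15.5
tcp_pos: [0.4634, -0.0389, 0.2546]
eef_rot: [179.9, -0.1, 38.6]
force: [-0.3, 0.2, -0.5]
opening: 0.0001
finger_force: 0.0
[np.float64(1.988), np.float64(2.716), np.float64(3.178), np.float64(3.402)]
brake_top [array([0.527, 0.013, 0.142])]
knob_top []
spinner [array([0.582, 0.046, 0.   ])]
honey_jar [array([0.431, 0.239, 0.   ])]
salt_shaker []
kitchen_timer [array([0.534, 0.251, 0.   ])]
pepper_mill [array([ 0.415, -0.282,  0.   ])]
16.15 [ 0.46326188 -0.03854688  0.25367248] [0.04774131 0.00267299 0.94555248]
```

View pics/s5.png

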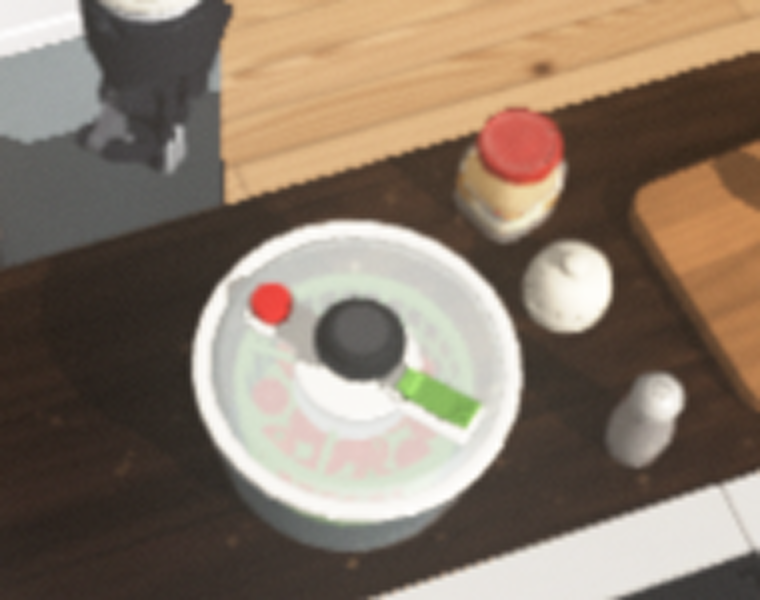

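```bash
python3 - <<'E'
from h import *
S=lambda n:vision.grab_frame(n)['pixels'].astype(int)
a=S("top");s=S("scene");
for _ in range(8):
    b=S("top");u=S("scene")
    print(np.abs(a-b)[140:230,240:338].mean().round(2),np.abs(a-b)[300:400,:200].mean().round(2),np.abs(s-u)[210:258,305:393].mean().round(2))
cv2.imwrite("pics/d.png",np.clip(np.kron(np.abs(a-b)[120:250,220:360].max(2)*4,np.ones((4,4))),0,255).astype(np.uint8))
E
```

```text
1.11 0.88 0.81
1.23 0.87 0.82
1.28 0.88 0.83
1.26 0.87 0.82
1.24 0.88 0.84
1.22 0.88 0.82
1.2 0.87 0.81
1.21 0.87 0.81
```

View pics/d.png

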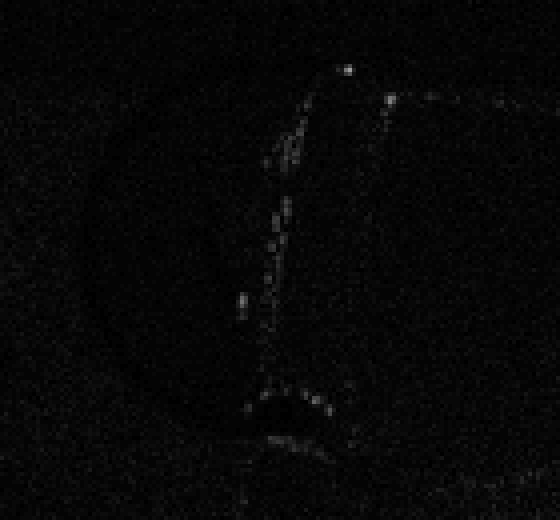

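The only differences left are the edges of the arm settling. The basket is still, the knob and brake are up, and the neighbours haven't moved.

```bash
python3 -c "
from workcell import close_job
print(close_job())"
```

```text
the job is handed in; nothing more can be done
None
```

The job is handed in at about 17 s: I released the lock tab, gave the knob five full pumps, braked the basket until it stood still and let go, with a brief over-press of about 30 N on the brake before I eased off; the jar, shaker, mill and timer were not touched.

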